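Punch the batch mark on a sweet tin

TASK

Slide the tin with the red dot, keeping it flat on the table, until the dot sits right under the press's punch pin, then let go of it and slide the guard fully closed against its jamb. With the guard shut, push the red knob down until the pin bears firmly on the dot (a push of about 15 N, not so hard that the lid dents), then let the knob come back up. Leave the tin under the pin, and do not disturb the other things.

Things in the scene. Friction and masses are not known exactly. Their poses are not given: they have to be found in the camera images.
- tin_marked: Long flat sweet tin to be marked: 200 x 60 x 28 mm, 0.3 to 0.65 kg, aluminium lid with a blue and yellow panel and a red dot near one end. Origin: centre of its underside (on the table). x runs along its length towards the dotted end, y across its 60 mm width, z up. Grip it across its width at the end away from the dot.
- dot (a point): Centre of the red dot (12 mm across) on top of the marked tin's lid: 70 mm from the tin's centre along its x, 10 mm along its y, 28 mm above its underside.
- press: Green hand press screwed to the table. Origin: on the table straight below the punch; x points away from its open front (roughly away from the robot), z up. Work comes in from the front (-x), flat on the table. Column on a 90 mm square foot centred at x +65, y +120 mm. Head 56 mm square over the origin, z 94 to 144 mm; 22 mm thick sleeve below it down to z 64 mm.
- punch_axis (a point): Point on the vertical axis of the 5 mm punch pin, at the mouth of the sleeve, 64 mm above the table, straight over the press's origin. The pin moves straight down this axis. It sticks out 10 to 24 mm below the sleeve's mouth, set differently every time and not measured: it meets the tin's lid 12 to 26 mm down the knob's stroke.
- knob_top (a point): Centre of the flat top of the red mushroom knob (42 mm across) on top of the press, on the punch axis, 200 mm above the table when up. Pushing it down drives the pin down.
- plunger (a joint): Stroke of knob and pin, m: 0 up, positive down, at most 0.036. The return spring takes about 3 N to start, 6 N at 30 mm, and lifts the knob when let go. Once the pin meets the lid the push grows by about 4 N per mm (a stiff spring in the pin). A mark needs more than 6 N of pin on lid, so push the knob with about 15 N in all; the lid dents above 30 N.
- guard (a joint): Opening, m, of the sliding clear guard with yellow edges in front of the punch: 0 closed against the yellow jamb, growing along the press's -y to 0.11. Its track drags with about 1.5 N; it stays where it is left. It hangs 42 mm above the table, 59 mm in front of the punch axis, and the tin passes below it. Its 240 mm track spans press y +65 to -175 mm.
- guard_tab (a point): Top centre of the guard's upright black tab, 175 mm above the table; the tab is 16 mm (press x) by 14 mm (press y) and can be pushed or pinched over its top 45 mm. It moves with the guard; with the guard closed it is at press x -72, y 0 mm.
- tin_plain: A bystander: a tin like the marked one, without a red dot. Origin: centre of its underside. Leave it.
- tamper: Bystander: steel hand tamper, foot 70 mm across, 115 mm tall. Origin: centre of its underside.
- nut_jar: Bystander: jar of nuts, 72 mm across, 100 mm tall. Origin: centre of its underside.
- scraper: Bystander: spatula lying on the table. Origin: centre of its underside.
- wafer_a: Bystander: round golden brittle, 110 mm across, 8 mm thick. Origin: centre of its underside.
- round_tin: Bystander: round tin, 132 mm across, 22 mm high. Origin: centre of its underside.

How it is judged:
On the way, in this order (a step that is already met when the one before it is completed fails the run):
1. the red dot is under the punch pin, the tin flat, still and let go of (horizontal distance between dot and punch_axis below 0.004 m and angle between tin_marked's own z axis and vertical below 0.05 rad and linear speed of tin_marked below 0.02 m/s and contact force between the fingers and tin_marked below 0.1 N), for 0.2 s.
2. the guard is slid fully closed, the dot still under the pin (value of joint guard below 0.004 m and horizontal distance between dot and punch_axis below 0.005 m), for 0.1 s.
3. the knob is pushed and the pin bears on the dot with more than 6 N, guard closed (value of joint plunger above 0.008 m and contact force between press and tin_marked above 6 N and value of joint guard below 0.006 m and horizontal distance between dot and punch_axis below 0.005 m), for 0.1 s.
At the end, for the whole second after the job is handed in: The tin lies flat and still on the table with its dot within 5 mm of the punch axis, the guard is closed to within 6 mm, and the knob is back up (within 3 mm) (horizontal distance between dot and punch_axis below 0.005 m and value of joint guard below 0.006 m and value of joint plunger below 0.003 m and angle between tin_marked's own z axis and vertical below 0.05 rad and height (world z) of tin_marked below 0.004 m and linear speed of tin_marked below 0.01 m/s); the robot touches nothing.
It fails at once if the marked tin is lifted more than 15 mm off the table (height (world z) of tin_marked above 0.015 m).
It fails at once if the lid is dented or the tin rammed: press and tin meet with more than 30 N (contact force between press and tin_marked above 30 N).
It fails at once if the knob is pushed more than 6 mm with the guard open by more than 10 mm (value of joint plunger above 0.006 m and value of joint guard above 0.01 m).
It fails at once if a bystander is moved more than 30 mm (distance of any of tin_plain, tamper, nut_jar, scraper, wafer_a, round_tin from where it was at the start of the episode above 0.03 m).
It also fails if it takes over 64 s, if anything falls off the work surface, if the arm or the gripper's body presses on something with over 40 N, if the wrist force passes 120 N, or if a joint passes its speed limit or range.

ROBOT

A 6-joint arm with a two-finger parallel gripper is mounted at the origin on the work surface. World frame = base frame: x ahead of the robot, y to its left, z up, the work surface at z = 0. Lengths are in m, angles in rad, forces in N, time in s.
With the tool pointing down it reaches from about 0.275 to 0.725 m from the base axis. Payload 15.9 kg.
Tool frame: the origin (TCP) lies on the centre line of the jaws, within the pads' length; the fingertips stand 17 mm ahead of it and the grasp point (between the pads) lies 2 mm behind it; z points along the fingers, y is the line along which they close (so a half turn about z gives the same grasp; the last joint's range is limited). The gripper opens to 85 mm and grips with 20 to 120 N. Pads are 22 mm wide; open, the fingers measure 114 mm over their backs; the gripper's body (76 mm by 85 mm) begins 54 mm behind the grasp point. The pads swing forward as they close: fully open they stand 13 mm farther back than shut.
Start: joints at [1.332, 0.213, -0.034, 1.323, 0, 1.571], TCP at [0.118, 0.486, 0.248] pointing down, gripper open.
Joint ranges: [-2.98, 2.98], [-0.74, 1.72], [-1.14, 1.35], [-2.1, 2.04], [-1.57, 1.44], [-3.14, 3.14]. Speed limits (rad/s): [1.89, 1.89, 2.39, 2.57, 3.14, 3.14].

INTERFACE

Orientations are given as a unit quaternion [x, y, z, w].
In Python, from workcell import robot gives the robot as it stands.
- The arm moves only by the tool apply_moves, never from a script. Its argument "plan" is a list that holds one entry, the list of rows, each a list of 5 numbers: the finger opening in mm, from 0 to 85.4, then the shift along the tool's x, y, z in units of 50 mm (1.0 is 50 mm), then the turn about the tool's z in units of 8 degrees (1.0 is 8 degrees). A call has 1 to 10 rows; each row shifts and turns the commanded pose from where the row before left it, along the tool's axes as they then stand; what a row does not reach is not made up. A row lasts 1/8 s, in which the tool goes at most 62.5 mm and 10.7 degrees, less where a joint would pass 70% of its speed; a pose out of reach is approached as far as the arm can. A call is refused whole if a number of a shift passes 1 or a number of a turn 1, either way. A call with a gripper value outside its range is refused whole. The fingers move at their own pace and stop on an object; "force" is the grip in N (left out, the last holds). Time passes only in rows, so rows that do not move let the fingers close. It gives the time, the measured TCP pose, the force, the opening and the grip force at its end, in the units of the state.
- robot.get_state(): the state, without advancing time (a new reading comes with each control period).
- robot.get_image(name): name is "side" or "top" or "wrist"; returns the picture (420x560x3 uint8, blue, green, red); there is no depth.
- robot.camera_info(name): a dict with "K" (3x3 intrinsics, pixels), "camera_from_world" (4x4, takes a point from world to camera coordinates); the wrist camera has in their place "hand_eye" (4x4, takes a point from camera to tool coordinates, whose origin is the TCP and whose axes are the flange's). Camera axes: x right, y down, z forward; pixel columns grow to the right and rows downward; lengths in m; the calibration is good to about 2 mm. The wrist camera is an equidistant fisheye: a pixel r from the principal point sees the ray r / f radians off the axis. A picture is of the moment at which its call begins: read the wrist's pose just before it. camera_info takes no time and is no camera call.
- robot.sign_off(): hands the job in; it is judged then, once.
Trained networks look in the newest picture that a camera, given by its name, has taken for a name from the list of things; names that differ only in an ending like _2 or _b are one class to them, and where a whole thing is asked for, a point or a joint stands for the part that bears it (a point fixed in the world has none). Each returns a list of dicts, best first, with "confidence" (0 to 1); they miss things now and then, are a little off and sometimes report something else, mostly with a low value. They report only what shows in the picture. A call takes as long as a camera call.
- robot.recognise(camera, label): "bbox" ([left, top, right, bottom] in pixels, round what is visible of it).
- robot.landmark_of(camera, label): "location" ([column, row] in pixels: a listed point, or the origin of a listed thing).
The state is a dict: "clock": time; "joints": joint angles; "joint_velocities": joint speeds; "effort": joint torques, N m; "tcp_pos": TCP position; "ee_rot": TCP orientation; "wrist_force": force on the tool from outside, world axes, zero at the start; "wrist_torque": the same for the moment, N m; "width": finger opening in m; "grip_force": force on a finger pad.
Only numpy, scipy, OpenCV 4.12 (cv2) and the standard library are available. Lean on these libraries where they do the work, as an engineer would, in place of code of your own. Each camera call takes 0.05 s, during which the arm holds its last target. There are 200 camera calls.

## Working session

There is one attempt and no reset: what is moved stays moved. The work goes in short steps, Python scripts to look and compute and a tool call to move; the robot and the scene stay as the last step left them, time stands still between calls to the robot, and variables do not carry over. Pictures are saved under pics/ and viewed, at most 10 in all, crops included, and the job is handed in when it is done.

Besides the shell and the picture viewer there is one more tool, called after "Request:" by a JSON object that holds its "fn" and its "kwargs". apply_moves: Moves the arm, as the interface text tells. Its arguments: {"type":"object","properties":{"plan":{"type":"array"},"force":{"type":"number"}},"required":["plan"]}

```bash
mkdir -p pics; ls; cat > h.py <<'E'
from workcell import robot
import numpy as np, cv2
from scipy.spatial.transform import Rotation as R
def ray(cam,px,st=None):
    c=robot.camera_info(cam);K=np.array(c["K"])
    if cam=="wrist":
        st=st or robot.get_state()
        x=(px[0]-K[0,2])/K[0,0];y=(px[1]-K[1,2])/K[1,1];t=np.hypot(x,y)
        d=np.array([np.sin(t)*x/max(t,1e-9),np.sin(t)*y/max(t,1e-9),np.cos(t)])
        H=np.array(c["hand_eye"]);Rt=R.from_quat(st["ee_rot"]).as_matrix()
        return Rt@H[:3,3]+np.array(st["tcp_pos"]),Rt@H[:3,:3]@d
    T=np.array(c["camera_from_world"]);d=np.linalg.inv(K)@[px[0],px[1],1]
    return -T[:3,:3].T@T[:3,3],T[:3,:3].T@d
def at(cam,px,z,st=None):
    o,d=ray(cam,px,st);return o+d*(z-o[2])/d[2]
def proj(cam,p):
    c=robot.camera_info(cam);T=np.array(c["camera_from_world"]);q=np.array(c["K"])@(T[:3,:3]@p+T[:3,3]);return q[:2]/q[2]
E
python3 - <<'E'
from h import *
s=robot.get_state();print(s["clock"],s["tcp_pos"],s["ee_rot"],s["wrist_force"])
for c in("top","side"):
    im=robot.get_image(c);cv2.imwrite(f"pics/{c}0.png",im)
    for l,z in(("tin_marked",0),("dot",.028),("press",0),("punch_axis",.064),("knob_top",.2),("guard_tab",.175),("tin_plain",0),("tamper",0),("nut_jar",0),("round_tin",0),("wafer_a",0),("scraper",0)):
        for r in robot.landmark_of(c,l)[:2]:
            print(c,l,round(r["confidence"],2),np.round(r["location"],1),np.round(at(c,r["location"],z),4))
E
```

```text
pics
0.0 [0.11820073 0.48550361 0.24783346] [ 1.19116200e-01  9.92880175e-01 -5.33424317e-04 -6.12503812e-05] [-1.15596085 -0.6995611   0.60193796]
top tin_marked 0.92 [350.9 246.8] [ 0.4697 -0.2469  0.    ]
top dot 0.63 [350.9 229.3] [ 0.5264 -0.244   0.028 ]
top press 0.66 [264.1 199.1] [0.6388 0.0536 0.    ]
top punch_axis 0.6 [401.5 285.7] [ 0.3354 -0.396   0.064 ]
top knob_top 0.69 [351.6 228.2] [ 0.503  -0.2157  0.2   ]
top knob_top 0.46 [260.1 190.7] [0.6187 0.0591 0.2   ]
top guard_tab 0.71 [296.3 203.5] [ 0.5843 -0.0518  0.175 ]
top tin_plain 0.95 [209.5 254.2] [0.4451 0.2396 0.    ]
top tamper 0.54 [149.4 224.3] [0.5493 0.4508 0.    ]
top nut_jar 0.6 [403.7 287.1] [ 0.332 -0.422  0.   ]
top round_tin 0.59 [409. 222.] [ 0.5564 -0.4534  0.    ]
top wafer_a 0.86 [174.7 189.4] [0.674  0.3689 0.    ]
top wafer_a 0.7 [297.8 207.1] [ 0.6099 -0.0648  0.    ]
top scraper 0.84 [334.7 169.4] [ 0.7475 -0.1982  0.    ]
side tin_marked 0.62 [253.3 324.6] [ 0.4638 -0.2584  0.    ]
side dot 0.74 [283.  309.4] [ 0.5376 -0.2407  0.028 ]
side press 0.84 [304.  234.3] [0.6296 0.0672 0.    ]
side punch_axis 0.57 [306.6 221.4] [0.6331 0.0507 0.064 ]
side punch_axis 0.23 [254.6 325.3] [ 0.4684 -0.3086  0.064 ]
side knob_top 0.56 [308.3 183. ] [0.6325 0.0503 0.2   ]
side guard_tab 0.55 [286.2 214.2] [ 0.5616 -0.0539  0.175 ]
side tin_plain 0.95 [245.6 202.4] [0.4495 0.2536 0.    ]
side tamper 0.87 [269.2 171.1] [0.5432 0.4563 0.    ]
side nut_jar 0.66 [195.  393.9] [ 0.339  -0.4217  0.    ]
side round_tin 0.95 [307.  399.9] [ 0.5687 -0.4513  0.    ]
side wafer_a 0.69 [304.4 182.1] [0.6697 0.3657 0.    ]
```

```bash
python3 - <<'E'
import cv2
t=cv2.imread("pics/top0.png");s=cv2.imread("pics/side0.png")
a=cv2.resize(t[140:320,120:440],(800,450),interpolation=2);cv2.imwrite("pics/a.png",a)
b=cv2.resize(s[140:420,150:400],(670,590)[:2],interpolation=2);b=cv2.resize(s[150:370,180:400],(600,600),interpolation=2);cv2.imwrite("pics/b.png",b)
E
```

```text
(no output)
```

View pics/a.png

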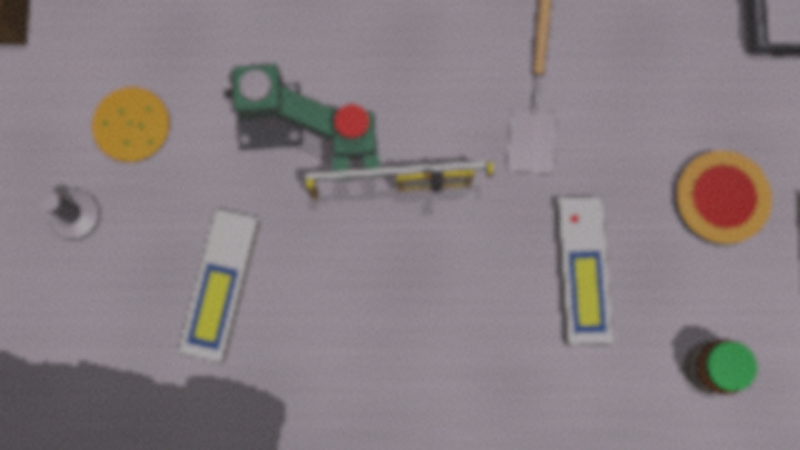

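View pics/b.png

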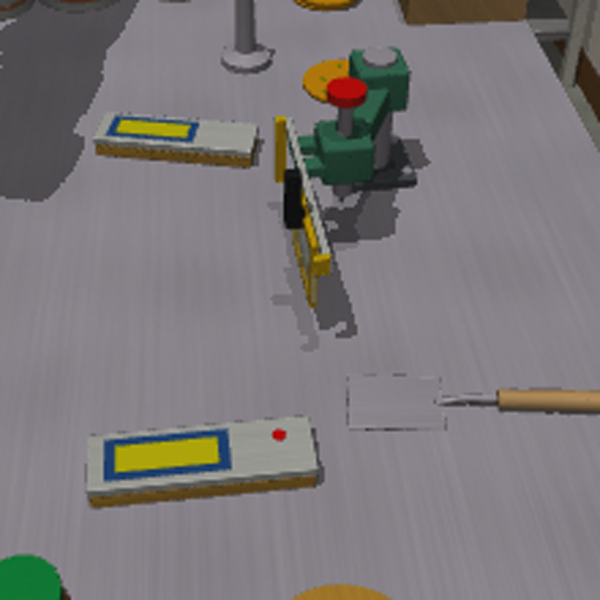

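The top view shows the marked tin at lower right, with its dot at about (350,227) full-frame. The press is in the centre with its knob at about (260,188), and the guard is open to the right. The side view agrees: everything is upright and the path is clear. Setting off towards the tin.

Request:
{"fn": "apply_moves", "kwargs": {"plan": [[[85,-0.7,-0.52,0,0],[85,-0.7,-0.52,0,0],[85,-0.7,-0.52,0,0],[85,-0.7,-0.52,0,0],[85,-0.7,-0.52,0,0],[85,-0.7,-0.52,0,0],[85,-0.7,-0.52,0,0],[85,-0.7,-0.52,0,0],[85,-0.7,-0.52,0,0],[85,-0.7,-0.52,0,0]]]}}

```text
clock: 2.55
tcp_pos: [0.3976, 0.1491, 0.2485]
ee_rot: [0.119, 0.993, 0.0, 0.0]
wrist_force: [0.0, 0.9, -0.4]
width: 0.0849
grip_force: 0.0
```

```bash
cat >> h.py <<'E'
def goto(x,y,z,yaw):
    "yaw: world angle (deg) of the tool -x axis. Prints total shift in tool units (before turn) and turn units"
    s=robot.get_state();M=R.from_quat(s["ee_rot"]).as_matrix()
    cur=np.degrees(np.arctan2(-M[1,0],-M[0,0]))
    d=M.T@(np.array([x,y,z])-s["tcp_pos"])/.05
    print("t",round(s["clock"],2),"tcp",np.round(s["tcp_pos"],4),"yaw",round(cur,2),"tilt",np.round(M[:2,2],4),"F",np.round(s["wrist_force"],2),"w",round(s["width"],4),"shift",np.round(d,3),"turn",round(-(yaw-cur)/8,3))
E
python3 -c "
from h import *
goto(.387,-.257,.2,4)"
```

```text
t 2.55 tcp [0.3976 0.1491 0.2485] yaw -13.69 tilt [0.0004 0.0002] F [ 0.    0.89 -0.41] w 0.0849 shift [-1.715 -7.943  0.967] turn -2.211
```

Request:
{"fn": "apply_moves", "kwargs": {"plan": [[[85,-0.17,-0.8,0.1,0],[85,-0.17,-0.8,0.1,0],[85,-0.17,-0.8,0.1,0],[85,-0.17,-0.8,0.1,0],[85,-0.17,-0.8,0.1,0],[85,-0.17,-0.8,0.1,0],[85,-0.17,-0.8,0.1,0],[85,-0.17,-0.8,0.1,0],[85,-0.17,-0.8,0.1,0],[85,-0.17,-0.8,0.1,0]]]}}

```text
clock: 3.8
tcp_pos: [0.3846, -0.2598, 0.1983]
ee_rot: [0.119, 0.993, -0.0, 0.0]
wrist_force: [0.8, 0.2, 0.4]
width: 0.085
grip_force: 0.0
```

Request:
{"fn": "apply_moves", "kwargs": {"plan": [[[85,0,0,0,-0.75],[85,0,0,0,-0.75],[85,0,0,0,-0.7],[85,0,0,0,0]]]}}

```text
clock: 4.3
tcp_pos: [0.3848, -0.2584, 0.1983]
ee_rot: [-0.034, 0.999, 0.0, 0.0]
wrist_force: [-0.3, 0.1, -0.7]
width: 0.0848
grip_force: 0.0
```

```bash
python3 - <<'E'
from h import *
goto(.387,-.257,.2,4)
s=robot.get_state();im=robot.get_image("wrist");cv2.imwrite("pics/w1.png",im)
for l,z in(("tin_marked",0),("dot",.028)):
    for r in robot.landmark_of("wrist",l)[:2]:
        print(l,round(r["confidence"],2),np.round(r["location"],1),np.round(at("wrist",r["location"],z,s),4))
E
```

```text
t 4.3 tcp [ 0.3848 -0.2584  0.1983] yaw 3.89 tilt [0. 0.] F [-0.29  0.13 -0.67] w 0.0848 shift [-0.046  0.024 -0.034] turn -0.014
tin_marked 0.83 [285.  261.7] [ 0.4591 -0.2511  0.    ]
dot 0.77 [292.4 333.7] [ 0.5343 -0.2378  0.028 ]
```

View pics/w1.png

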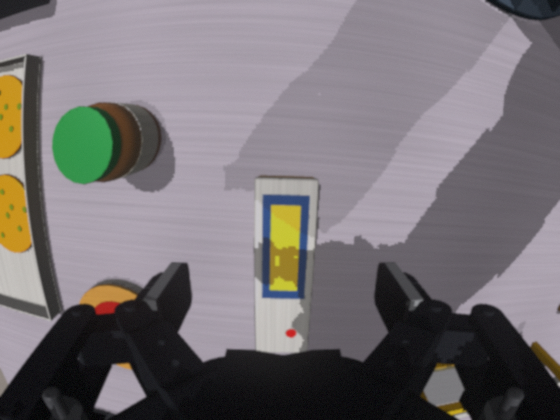

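The wrist view shows the tin centred between the fingers. Its rear lid corners are at about (257,179) and (318,180), and the dot is at (291,333).

```bash
python3 - <<'E'
from h import *
im=cv2.imread("pics/w1.png")
for p in((257,178),(319,178),(291,333),(264,195),(309,195),(263,297),(305,297)):print(p,np.round(at("wrist",p,.028),4))
h=cv2.cvtColor(im,cv2.COLOR_BGR2HSV);m=cv2.inRange(h,(0,120,80),(8,255,255))|cv2.inRange(h,(172,120,80),(180,255,255))
n,l,st,c=cv2.connectedComponentsWithStats(m)
print([(np.round(c[i],1),st[i,4],np.round(at("wrist",c[i],.028),4)) for i in range(1,n) if st[i,4]>10])
E
```

```text
(257, 178) [ 0.3654 -0.2836  0.028 ]
(319, 178) [ 0.3615 -0.2267  0.028 ]
(291, 333) [ 0.5335 -0.2396  0.028 ]
(264, 195) [ 0.3809 -0.2763  0.028 ]
(309, 195) [ 0.3782 -0.2346  0.028 ]
(263, 297) [ 0.4887 -0.2722  0.028 ]
(305, 297) [ 0.4859 -0.2287  0.028 ]
[(array([105.8, 307.8]), np.int32(241), array([ 0.5278, -0.4604,  0.028 ])), (array([290.7, 332.7]), np.int32(61), array([ 0.5331, -0.2399,  0.028 ]))]
```

Request:
{"fn": "apply_moves", "kwargs": {"plan": [[[85,0,0.09,0.7,0.11],[85,0,0,0.8,0],[85,0,0,0.8,0],[85,0,0,0.7,0],[85,0,0,0.4,0],[85,0,0,0.08,0],[85,0,0,0,0]]]}}

```text
clock: 5.32
tcp_pos: [0.3847, -0.254, 0.0248]
ee_rot: [-0.026, 1.0, -0.0, 0.0]
wrist_force: [0.0, -0.2, 0.3]
width: 0.085
grip_force: 0.0
```

Request:
{"fn": "apply_moves", "kwargs": {"plan": [[[40,0,0,0,0],[40,0,0,0,0],[40,0,0,0,0],[40,0,0,0,0],[40,0,0,0,0],[40,0,0,0,0],[40,0,0,0,0]]], "force": 40}}

```text
clock: 6.2
tcp_pos: [0.3851, -0.2544, 0.0253]
ee_rot: [-0.026, 1.0, -0.001, 0.001]
wrist_force: [-1.8, 0.7, 9.5]
width: 0.059
grip_force: 41.0
```

```bash
python3 - <<'E'
from h import *
goto(.390,.02,.023,5)
s=robot.get_state()
im=robot.get_image("wrist");cv2.imwrite("pics/w2.png",im)
h=cv2.cvtColor(im,cv2.COLOR_BGR2HSV);m=cv2.inRange(h,(0,120,80),(8,255,255))|cv2.inRange(h,(172,120,80),(180,255,255))
n,l,st,c=cv2.connectedComponentsWithStats(m)
print([(np.round(c[i],1),st[i,4],np.round(at("wrist",c[i],.028),4)) for i in range(1,n) if st[i,4]>10])
for c in("top","side"):
  im=robot.get_image(c)
  for l,z in(("dot",.028),("knob_top",.2),("guard_tab",.175),("tin_marked",0)):
    for r in robot.landmark_of(c,l)[:2]:
        print(c,l,round(r["confidence"],2),np.round(r["location"],1),np.round(at(c,r["location"],z),4))
E
```

```text
t 6.2 tcp [ 0.3851 -0.2544  0.0253] yaw 3.01 tilt [ 0.0015 -0.0011] F [-1.76  0.74  9.49] w 0.059 shift [-0.386  5.475  0.041] turn -0.248
[(array([ 16.1, 415.7]), np.int32(14), array([ 0.5455, -0.4795,  0.028 ]))]
top dot 0.85 [348.4 228.5] [ 0.5292 -0.2355  0.028 ]
top knob_top 0.64 [260.  190.2] [0.6203 0.0594 0.2   ]
top guard_tab 0.77 [296.3 204.3] [ 0.5818 -0.0517  0.175 ]
top tin_marked 0.68 [350.2 245.1] [ 0.4756 -0.2447  0.    ]
top tin_marked 0.47 [174.3 188.6] [0.6769 0.3704 0.    ]
side dot 0.56 [279.7 310.1] [ 0.5294 -0.2422  0.028 ]
side dot 0.25 [302.4 233.9] [0.6198 0.0367 0.028 ]
side knob_top 0.58 [307.8 182.8] [0.6312 0.0514 0.2   ]
side knob_top 0.17 [303.3 181.6] [0.6196 0.0586 0.2   ]
side guard_tab 0.71 [307.1 181.5] [0.6365 0.097  0.175 ]
side guard_tab 0.7 [301.4 233.7] [ 0.5911 -0.1345  0.175 ]
side tin_marked 0.82 [254.  322.8] [ 0.4657 -0.2532  0.    ]
side tin_marked 0.69 [279.7 306.9] [ 0.5319 -0.2097  0.    ]
```

```bash
cat >> h.py <<'E'
def red(im,box=None):
    h=cv2.cvtColor(im,cv2.COLOR_BGR2HSV);m=cv2.inRange(h,(0,130,90),(7,255,255))|cv2.inRange(h,(173,130,90),(180,255,255))
    n,l,st,c=cv2.connectedComponentsWithStats(m)
    return [(c[i],st[i]) for i in range(1,n) if st[i,4]>4]
def tri(rays):
    A=np.zeros((3,3));b=np.zeros(3)
    for o,d in rays:
        d=d/np.linalg.norm(d);P=np.eye(3)-np.outer(d,d);A+=P;b+=P@o
    p=np.linalg.solve(A,b);return p,[np.linalg.norm(np.cross(p-o,d/np.linalg.norm(d))) for o,d in rays]
E
python3 - <<'E'
from h import *
for c in("top","side"):
    im=cv2.imread(f"pics/{c}0.png")
    for a,s in red(im):print(c,np.round(a,2),s)
    if c=="top":
        # bright track edge / yellow guard
        h=cv2.cvtColor(im,cv2.COLOR_BGR2HSV);m=cv2.inRange(h,(20,120,80),(32,255,255))
        n,l,st,ce=cv2.connectedComponentsWithStats(m)
        print([(np.round(ce[i],1),st[i]) for i in range(1,n) if st[i,4]>5])
    for p in ((.631,.053,.195),(.5331,-.238,.028)):print(c,proj(c,np.array(p)))
E
```

```text
top [260.1  188.21] [254 182  13  13 134]
top [409.41 218.13] [397 206  26  25 478]
[(array([ 97. , 186.5]), array([ 83, 172,  29,  29, 670], dtype=int32)), (array([172.3, 190.1]), array([158, 176,  29,  28, 572], dtype=int32)), (array([303.1, 209.2]), array([298, 208,  11,   3,  23], dtype=int32)), (array([283.9, 210.6]), array([279, 210,  12,   3,  23], dtype=int32)), (array([243.6, 213.3]), array([243, 212,   2,   4,   7], dtype=int32)), (array([477.5, 258.4]), array([ 446,  243,   65,   31, 1489], dtype=int32)), (array([354.5, 256.2]), array([351, 244,   8,  26, 175], dtype=int32)), (array([204.6, 262.3]), array([199, 250,  12,  26, 185], dtype=int32)), (array([481. , 296.8]), array([ 449,  281,   66,   32, 1588], dtype=int32))]
top [262.18604294 187.19110107]
top [349.08311702 227.37500119]
side [306.39 183.05] [300 178  15  11 122]
side [281.82 308.82] [280 307   5   5  17]
side [306.33 394.26] [ 285  373   44   44 1511]
side [307.56246873 184.00806972]
side [281.07292287 308.63596859]
```

```bash
python3 - <<'E'
from h import *
print(tri([ray("top",(260.1,188.2)),ray("side",(306.4,183.05))]))
print(at("top",(260.1,188.2),.197),at("side",(306.4,183.05),.195))
print("dot",at("side",(281.82,308.82),.028),at("top",(349.6,227.2),.028))
E
```

```text
(array([0.62835287, 0.05939594, 0.19411813]), [np.float64(0.00029274112201640323), np.float64(0.00029274112201623686)])
[0.62730437 0.05926368 0.197     ] [0.62843813 0.05815333 0.195     ]
dot [ 0.53486431 -0.23869676  0.028     ] [ 0.53370279 -0.23978863  0.028     ]
```

Request:
{"fn": "apply_moves", "kwargs": {"plan": [[[40,0,0,-0.02,0],[40,-0.02,0.2,0,0],[40,-0.04,0.5,0,0],[40,-0.05,0.75,0,0],[40,-0.05,0.75,0,0],[40,-0.05,0.75,0,0],[40,-0.05,0.75,0,0],[40,-0.05,0.75,0,0],[40,-0.05,0.75,0,0],[40,-0.04,0.45,0,0]]], "force": 60}}

```text
clock: 8.0
tcp_pos: [0.3892, 0.0308, 0.0256]
ee_rot: [-0.027, 1.0, -0.0, 0.0]
wrist_force: [-0.0, -4.7, 3.7]
width: 0.0586
grip_force: 65.9
```

Request:
{"fn": "apply_moves", "kwargs": {"plan": [[[40,0,0.17,0,0],[40,0,0,0,-0.1],[40,0,0,0,-0.09],[40,0,0,0,0]]]}}

```text
clock: 8.5
tcp_pos: [0.389, 0.0377, 0.0256]
ee_rot: [-0.04, 0.999, 0.0, 0.0]
wrist_force: [-2.2, 0.6, 7.2]
width: 0.0587
grip_force: 66.3
```

```bash
python3 - <<'E'
from h import *
goto(.4803,.0373,.025,4.5)
im=robot.get_image("side");cv2.imwrite("pics/s2.png",im);t=robot.get_image("top");cv2.imwrite("pics/t2.png",t)
for a,s in red(im):print(np.round(a,2),s[4],np.round(at("side",a,.028),4))
for a,s in red(t):print(np.round(a,2),s[4],np.round(at("top",a,.028),4))
E
```

```text
t 8.5 tcp [0.389  0.0377 0.0256] yaw 4.57 tilt [0.0004 0.0004] F [-2.16  0.57  7.17] w 0.0587 shift [-1.819 -0.153  0.012] turn 0.008
[306.45 183.34] 130 [0.6693 0.3135 0.028 ]
[275. 231.] 9 [0.5387 0.057  0.028 ]
[306.31 394.25] 1510 [ 0.5659 -0.454   0.028 ]
[260.01 188.21] 136 [0.671 0.067 0.028]
[409.4  218.14] 479 [ 0.5649 -0.4466  0.028 ]
```

Request:
{"fn": "apply_moves", "kwargs": {"plan": [[[40,-0.15,-0.02,0,0],[40,-0.35,-0.03,0,0],[40,-0.45,-0.04,0,0],[40,-0.45,-0.03,0,0],[40,-0.3,-0.03,0,0],[40,-0.12,0,0,0],[40,0,0,0,0],[40,0,0,0,0]]]}}

```text
clock: 9.6
tcp_pos: [0.4793, 0.0371, 0.0255]
ee_rot: [-0.04, 0.999, -0.0, -0.001]
wrist_force: [-9.4, -1.1, 16.1]
width: 0.0584
grip_force: 67.3
```

```bash
python3 - <<'E'
from h import *
goto(.4803,.0373,.025,4.5)
im=robot.get_image("side");cv2.imwrite("pics/s3.png",im)
for a,s in red(im):print(np.round(a,2),s[4],np.round(at("side",a,.028),4))
for l,z in(("dot",.028),("punch_axis",.064)):
    for r in robot.landmark_of("side",l)[:2]:
        print(l,round(r["confidence"],2),np.round(r["location"],1),np.round(at("side",r["location"],z),4))
cv2.imwrite("pics/s3c.png",cv2.resize(im[170:250,230:330],(800,640)[:2],interpolation=2)[:600])
E
```

```text
t 9.6 tcp [0.4793 0.0371 0.0255] yaw 4.54 tilt [-0.0015 -0.0001] F [-9.42 -1.15 16.15] w 0.0584 shift [-0.02   0.002  0.011] turn 0.005
[307.   182.92] 116 [0.6716 0.316  0.028 ]
[306.31 394.25] 1510 [ 0.5659 -0.454   0.028 ]
dot 0.84 [301.1 228.8] [0.6189 0.061  0.028 ]
dot 0.55 [282.9 242. ] [0.5583 0.0049 0.028 ]
punch_axis 0.95 [305.7 215.2] [0.6344 0.0811 0.064 ]
punch_axis 0.34 [304.8 180.3] [0.6574 0.2778 0.064 ]
```

View pics/s3c.png

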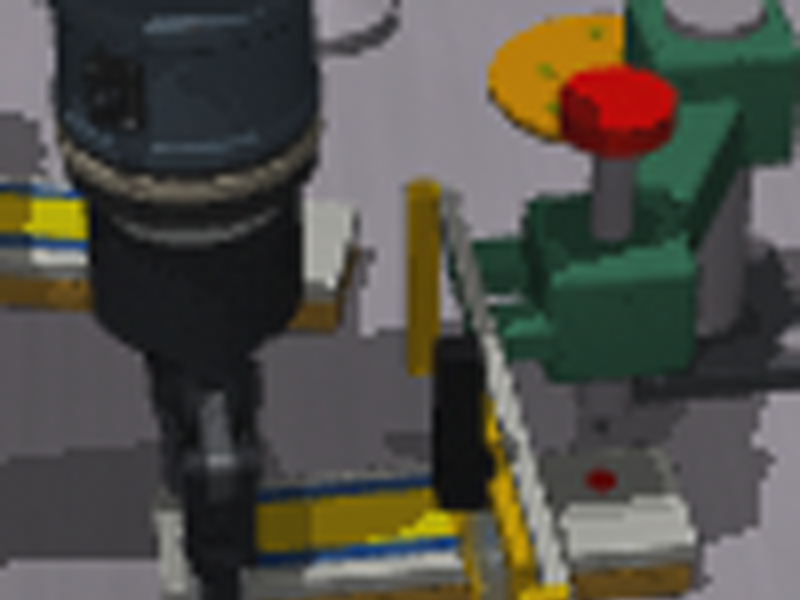

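The side view shows the dot at about (305.1,230.0) full-frame, directly below the sleeve, which is centred at about column 305.3. Now I check this in numbers.

```bash
python3 - <<'E'
from h import *
im=cv2.imread("pics/s3.png")
h=cv2.cvtColor(im,cv2.COLOR_BGR2HSV);m=cv2.inRange(h,(0,100,50),(10,255,255))|cv2.inRange(h,(170,100,50),(180,255,255));m[:225]=0;m[235:]=0
ys,xs=np.nonzero(m[:,290:320]);print(xs+290,ys,im[ys,xs+290,2])
c=(xs.mean()+290,ys.mean());print(c,at("side",c,.028))
for z in(.028,.064,.197):print(z,proj("side",np.array([.628,.059,z])))
g=im[214:228,296:316].astype(int).sum(2)//3;print(g)
E
```

```text
[303 304 305 306 303 304 305 306 305] [229 229 229 229 230 230 230 230 231] [78 84 84 81 79 84 84 84 80]
(np.float64(304.55555555555554), np.float64(229.66666666666666)) [0.62887604 0.05596953 0.028     ]
0.028 [304.14169432 229.05030814]
0.064 [304.55598348 219.77670682]
0.197 [306.23072335 182.28871152]
[[ 48  47  46  41  40  45  45  44  44  44  44  45  44  44  44  43  43  43
   43  42]
 [ 83  56  35  39  45  45  44  43  43  44  44  44  43  44  44  44  42  43
   42  41]
 [ 83  82  38  39  43  44  43  44  43  44  43  44  44  42  40  40  39  34
   32  30]
 [ 83  82  56  38  39  40  42  42  51  51  49  47  51  29  39  41  54  40
   38  38]
 [ 84  83  84  84  84  73  57  65  68  69  69  67  59  35  35  35  40  35
   36  36]
 [ 84  84  83  84  84  74  58  64  69  70  69  66  58  35  35  35  36  36
   37  38]
 [ 84  85  84  84  84  84  59  65  69  69  69  65  57  47  45  53  52  52
   64  66]
 [ 84  84  85  84  85  84  71  66  68  69  68  67  56  64  64  64  64  64
   64  65]
 [ 84  84  84  84  84  84  64  64  54  50  60  64  64  64  64  64  64  65
   65  85]
 [ 85  85  84  84  85  85  65  63  46  38  64  64  64  65  64  64  65  65
   85  84]
 [ 85  85  84  84  85  85  65  64  64  56  64  64  65  64  64  64  65  65
   85  85]
 [ 80  85  83  85  85  64  65  65  64  63  65  65  64  51  51  67  72  85
   86  85]
 [110  85  65  67  81  59  68  68  71  75  80  83  71  71  71  94  94  83
   86  86]
 [138  70  70  71  71  71  70  71  71  70  71  71  71  71  71  72  94  93
   85  86]]
```

Request:
{"fn": "apply_moves", "kwargs": {"plan": [[[75,0,0,0,0],[85,0,0,0,0],[85,0,0,0,0],[85,0,0,-0.3,0],[85,0,0,-0.8,0],[85,0,0,-0.9,0],[85,0.2,0,-0.9,0],[85,0.3,0,-0.9,0],[85,0.3,0,-0.9,0],[85,0.2,0,-0.9,0]]]}}

```text
clock: 11.0
tcp_pos: [0.4294, 0.0335, 0.308]
ee_rot: [-0.04, 0.999, 0.0, 0.001]
wrist_force: [1.8, 1.0, -1.7]
width: 0.0847
grip_force: 0.0
```

```bash
python3 - <<'E'
from h import *
goto(.4803,.0373,.3,4.5)
s=robot.get_state()
im=robot.get_image("wrist");cv2.imwrite("pics/w4.png",im)
for a,st in red(im):print(np.round(a,2),st[4],np.round(at("wrist",a,.197,s),4))
for l,z in(("dot",.028),("knob_top",.2),("tin_marked",0),("guard_tab",.175)):
    for r in robot.landmark_of("wrist",l)[:2]:
        print(l,round(r["confidence"],2),np.round(r["location"],1),np.round(at("wrist",r["location"],z,s),4))
E
```

```text
t 11.0 tcp [0.4294 0.0335 0.308 ] yaw 4.56 tilt [0.0012 0.0002] F [ 1.77  0.97 -1.69] w 0.0847 shift [-1.02  -0.005  0.161] turn 0.007
[ 11.66 241.69] 917 [ 0.4781 -0.2428  0.197 ]
[287.5  314.29] 14 [0.5146 0.0441 0.197 ]
dot 0.56 [286.4 317. ] [0.6298 0.0547 0.028 ]
tin_marked 0.58 [280.9 260.6] [0.5512 0.0403 0.    ]
guard_tab 0.73 [189.9 333.6] [ 0.5634 -0.049   0.175 ]
```

View pics/w4.png

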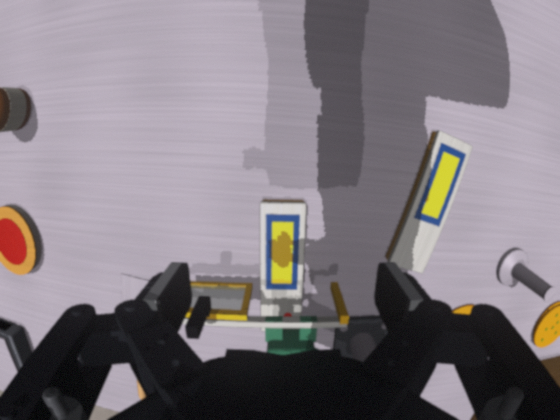

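The wrist view shows the dot at (287.5,314.3) with the tin's rear lid corners at about (262,200) and (306,201). The gripper hides the knob, so I move forward over the press to see it.

Request:
{"fn": "apply_moves", "kwargs": {"plan": [[[85,-0.5,0,-0.2,0],[85,-0.8,0,-0.2,0],[85,-0.8,0,-0.2,0],[85,-0.8,0,-0.2,0],[85,-0.5,0,0,0],[85,0,0,0,0]]]}}

```text
clock: 12.0
tcp_pos: [0.6008, 0.0471, 0.343]
ee_rot: [-0.04, 0.999, -0.0, -0.002]
wrist_force: [-0.9, -0.5, 0.1]
width: 0.0848
grip_force: 0.0
```

```bash
python3 - <<'E'
from h import *
import pickle
s0=dict(tcp_pos=[0.4294,0.0335,0.308],ee_rot=R.from_matrix(R.from_euler('z',4.56,degrees=True).as_matrix()@np.diag([-1,1,-1.])).as_quat())
for p in((287.5,314.3),(262,200),(306,201)):print(p,np.round(at("wrist",p,.028,s0),4))
goto(.48,.0373,.3,4.5)
s=robot.get_state()
im=robot.get_image("wrist");cv2.imwrite("pics/w5.png",im)
for a,st in red(im):print(np.round(a,2),st,np.round(at("wrist",a,.198,s),4))
for l,z in(("knob_top",.2),("tin_marked",0),("guard_tab",.175)):
    for r in robot.landmark_of("wrist",l)[:2]:
        print(l,round(r["confidence"],2),np.round(r["location"],1),np.round(at("wrist",r["location"],z,s),4))
E
```

```text
(287.5, 314.3) [0.6243 0.0558 0.028 ]
(262, 200) [0.4566 0.0088 0.028 ]
(306, 201) [0.4534 0.0651 0.028 ]
t 12.0 tcp [0.6008 0.0471 0.343 ] yaw 4.56 tilt [-0.0034 -0.0002] F [-0.88 -0.45  0.11] w 0.0848 shift [ 2.421 -0.004  0.868] turn 0.008
[ 10.7  144.74] [  0 121  24  48 978] [ 0.5526 -0.2517  0.198 ]
[292.65 236.17] [ 269  213   48   47 1677] [0.626  0.0577 0.198 ]
knob_top 0.91 [292.2 237.5] [0.6265 0.0572 0.2   ]
tin_marked 0.88 [282.4 141.8] [0.554  0.0427 0.    ]
guard_tab 0.68 [182.8 154.5] [ 0.5632 -0.0491  0.175 ]
```

View pics/w5.png

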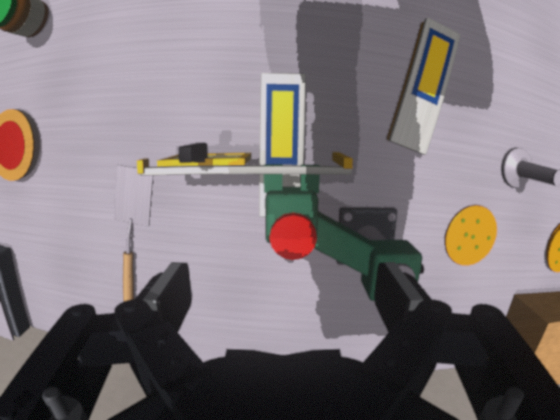

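The wrist view shows the knob centred at (292.7,236.2) and the guard tab at about (193,152). The tin runs straight under the head. The dot and the axis agree to about 2 mm. Next is the guard.

```bash
python3 - <<'E'
from h import *
im=robot.get_image("side");cv2.imwrite("pics/s5.png",im)
h=cv2.cvtColor(im,cv2.COLOR_BGR2HSV);m=cv2.inRange(h,(0,100,50),(10,255,255))|cv2.inRange(h,(170,100,50),(180,255,255));m[:225]=0;m[235:]=0
ys,xs=np.nonzero(m[:,290:320]);c=(xs.mean()+290,ys.mean());print(len(xs),c,at("side",c,.028))
print(im[219:225,299:312].astype(int).sum(2)//3)
goto(.557,-.093,.2,4.56)
print(at("wrist",(193,148),.175))
E
```

```text
9 (np.float64(304.55555555555554), np.float64(229.66666666666666)) [0.62887604 0.05596953 0.028     ]
[[81 82 72 57 63 66 67 67 64 56 36 34 34]
 [82 82 82 58 62 67 67 67 64 55 45 43 52]
 [82 82 82 69 65 66 67 66 66 55 62 61 62]
 [82 83 82 63 61 51 49 59 62 62 62 62 61]
 [82 82 82 63 62 45 37 61 63 62 62 63 63]
 [82 83 82 64 63 62 55 62 63 62 62 62 63]]
t 12.25 tcp [0.5992 0.047  0.3456] yaw 4.56 tilt [-0.  0.] F [ 1.29  0.28 -0.11] w 0.085 shift [ 1.064 -2.725  2.912] turn -0.0
[ 0.55587556 -0.04009662  0.175     ]
```

Request:
{"fn": "apply_moves", "kwargs": {"plan": [[[0,0.27,-0.7,0,0],[0,0.27,-0.7,0,0],[0,0.26,-0.7,0,0],[0,0.26,-0.62,0.5,0],[0,0,0,0.8,0],[0,0,0,0.8,0],[0,0,0,0.8,0],[0,0,0,0.5,0],[0,0,0,0.25,0],[0,0,0,0,0]]], "force": 20}}

```text
clock: 13.5
tcp_pos: [0.5575, -0.0927, 0.1629]
ee_rot: [-0.04, 0.999, 0.0, -0.0]
wrist_force: [-0.6, -0.4, 1.1]
width: -0.0003
grip_force: 0.0
```

```bash
python3 - <<'E'
from h import *
goto(.547,.0303,.162,4.56)
im=robot.get_image("side");cv2.imwrite("pics/s6.png",im)
cv2.imwrite("pics/s6c.png",cv2.resize(im[165:265,235:335],(600,600),interpolation=2))
E
```

```text
t 13.5 tcp [ 0.5575 -0.0927  0.1629] yaw 4.56 tilt [-0.0003  0.0001] F [-0.58 -0.37  1.05] w -0.0003 shift [0.015 2.468 0.018] turn -0.0
```

View pics/s6c.png

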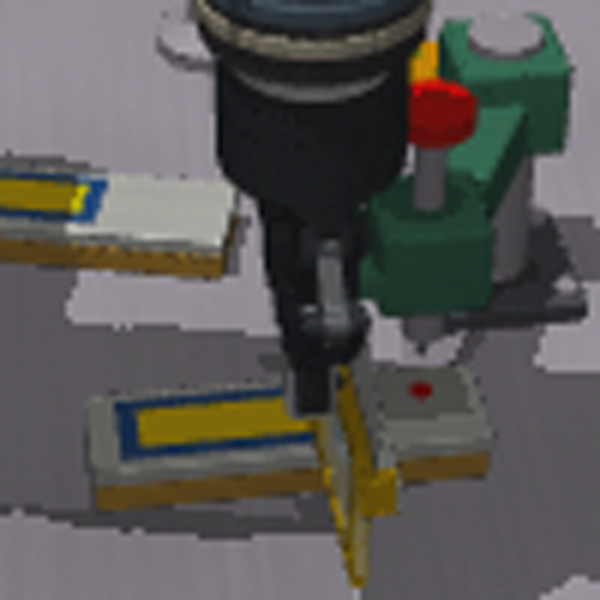

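The closed fingers are just in front of the tab, at about (315,390) in the crop, on its open side. The pin, at (420,345), stands over the dot at (420,390). Pushing the guard now.

Request:
{"fn": "apply_moves", "kwargs": {"plan": [[[0,0,0.2,0,0],[0,0,0.25,0,0],[0,0,0.25,0,0],[0,0,0.25,0,0],[0,0,0.25,0,0],[0,0,0.25,0,0],[0,0,0.25,0,0],[0,0,0.25,0,0],[0,0,0.2,0,0],[0,0,0,0,0]]]}}

```text
clock: 14.8
tcp_pos: [0.5492, 0.0152, 0.1627]
ee_rot: [-0.04, 0.999, 0.0, -0.0]
wrist_force: [-0.5, 0.2, 0.5]
width: 0.0003
grip_force: 0.0
```

Request:
{"fn": "apply_moves", "kwargs": {"plan": [[[0,0,0.06,0,0],[0,0,0.06,0,0],[0,0,0.06,0,0],[0,0,0.04,0,0],[0,0,0,0,0]]]}}

```text
clock: 15.42
tcp_pos: [0.5485, 0.0256, 0.1628]
ee_rot: [-0.04, 0.999, 0.0, 0.0]
wrist_force: [0.4, -0.3, 0.1]
width: -0.0
grip_force: 0.0
```

```bash
python3 - <<'E'
from h import *
goto(.547,.0303,.162,4.56)
im=robot.get_image("side");cv2.imwrite("pics/s7.png",im)
h=cv2.cvtColor(im,cv2.COLOR_BGR2HSV);m=cv2.inRange(h,(0,100,50),(10,255,255))|cv2.inRange(h,(170,100,50),(180,255,255));m[:225]=0;m[235:]=0
ys,xs=np.nonzero(m[:,290:320]);print(len(xs),xs.mean()+290,ys.mean())
E
```

```text
t 15.43 tcp [0.5485 0.0256 0.1628] yaw 4.57 tilt [0.     0.0002] F [ 0.38 -0.33  0.05] w -0.0 shift [0.023 0.097 0.016] turn 0.001
9 304.55555555555554 229.66666666666666
```

Request:
{"fn": "apply_moves", "kwargs": {"plan": [[[0,0,0.06,0,0],[0,0,0.06,0,0],[0,0,0.04,0,0],[0,0,0,0,0]]]}}

```text
clock: 15.98
tcp_pos: [0.5481, 0.0321, 0.1629]
ee_rot: [-0.039, 0.999, -0.002, 0.0]
wrist_force: [0.7, -13.3, -0.6]
width: 0.0
grip_force: 7.1
```

```bash
python3 - <<'E'
from h import *
goto(.547,.0303,.162,4.56)
im=robot.get_image("side");cv2.imwrite("pics/s8.png",im)
t=robot.get_image("top")
a=cv2.resize(im[165:265,235:335],(400,600),interpolation=2);b=cv2.resize(t[160:230,220:320],(400,600),interpolation=2)
cv2.imwrite("pics/s8c.png",np.hstack([a,b]))
E
```

```text
t 15.97 tcp [0.5481 0.0321 0.1629] yaw 4.5 tilt [ 0.0004 -0.0032] F [  0.67 -13.33  -0.56] w 0.0 shift [ 0.024 -0.034  0.018] turn -0.007
```

View pics/s8c.png

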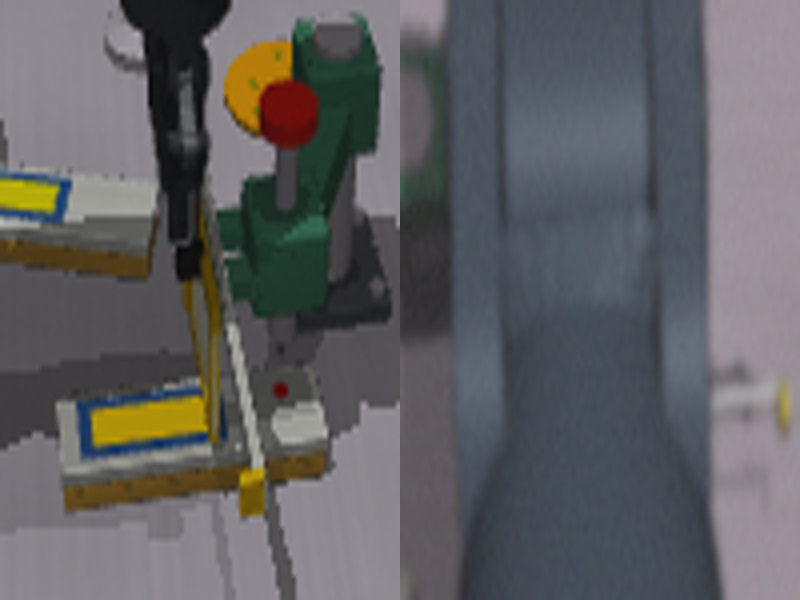

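The guard now sits against its jamb: the wrist shows 13 N and the jaw position matches full closure. The side view shows the guard in front of the pin and the dot still below it. Backing off and rising over the knob.

Request:
{"fn": "apply_moves", "kwargs": {"plan": [[[0,0,-0.15,0,0],[0,0,-0.25,0,0],[0,0,0,-0.5,0],[0,0,0,-0.8,0],[0,0,0,-0.7,0],[0,0,0,0,0]]]}}

```text
clock: 16.82
tcp_pos: [0.5507, 0.0131, 0.2653]
ee_rot: [-0.04, 0.999, 0.0, 0.002]
wrist_force: [-0.2, -1.2, -0.4]
width: 0.0004
grip_force: 0.0
```

```bash
python3 - <<'E'
from h import *
goto(.627,.0585,.23,4.56)
E
```

```text
t 16.82 tcp [0.5507 0.0131 0.2653] yaw 4.55 tilt [0.0042 0.0003] F [-0.22 -1.2  -0.42] w 0.0004 shift [-1.591  0.785  0.712] turn -0.002
```

Request:
{"fn": "apply_moves", "kwargs": {"plan": [[[0,-0.4,0.2,0,0],[0,-0.6,0.3,0,0],[0,-0.4,0.2,0,0],[0,-0.19,0.08,0.2,0],[0,0,0,0.3,0],[0,0,0,0.15,0],[0,0,0,0,0],[0,0,0,0,0]]]}}

```text
clock: 17.82
tcp_pos: [0.6256, 0.0585, 0.2308]
ee_rot: [-0.04, 0.999, 0.0, 0.0]
wrist_force: [0.2, -1.0, -0.2]
width: 0.0002
grip_force: 0.0
```

```bash
python3 - <<'E'
from h import *
goto(.627,.0585,.217,4.56)
im=robot.get_image("side");cv2.imwrite("pics/s9.png",im)
h=cv2.cvtColor(im,cv2.COLOR_BGR2HSV);m=cv2.inRange(h,(0,100,50),(10,255,255))|cv2.inRange(h,(170,100,50),(180,255,255));m[:225]=0;m[235:]=0
ys,xs=np.nonzero(m[:,290:320]);print(len(xs),xs.mean()+290,ys.mean())
E
```

```text
t 17.82 tcp [0.6256 0.0585 0.2308] yaw 4.55 tilt [0.0007 0.0001] F [ 0.17 -1.04 -0.16] w 0.0002 shift [-0.027 -0.002  0.277] turn -0.002
9 304.55555555555554 229.66666666666666
```

Request:
{"fn": "apply_moves", "kwargs": {"plan": [[[0,0,0,0.08,0],[0,0,0,0.08,0],[0,0,0,0.08,0],[0,0,0,0.08,0],[0,0,0,0.08,0],[0,0,0,0.06,0],[0,0,0,0,0],[0,0,0,0,0]]]}}

```text
clock: 18.88
tcp_pos: [0.6256, 0.0586, 0.2074]
ee_rot: [-0.04, 0.999, 0.0, 0.0]
wrist_force: [-1.0, 0.5, 4.2]
width: -0.0002
grip_force: 1.9
```

Request:
{"fn": "apply_moves", "kwargs": {"plan": [[[0,0,0,0.03,0],[0,0,0,0.03,0],[0,0,0,0,0]]]}}

```text
clock: 19.25
tcp_pos: [0.6256, 0.0587, 0.2042]
ee_rot: [-0.04, 0.999, 0.0, -0.0]
wrist_force: [-0.8, -0.1, 5.0]
width: 0.0
grip_force: 2.1
```

Request:
{"fn": "apply_moves", "kwargs": {"plan": [[[0,0,0,0.03,0],[0,0,0,0.03,0],[0,0,0,0,0]]]}}

```text
clock: 19.62
tcp_pos: [0.6256, 0.0587, 0.2012]
ee_rot: [-0.04, 0.999, 0.0, -0.0]
wrist_force: [-2.6, 0.1, 4.8]
width: 0.0003
grip_force: 2.3
```

Request:
{"fn": "apply_moves", "kwargs": {"plan": [[[0,0,0,0.03,0],[0,0,0,0.03,0],[0,0,0,0,0]]]}}

```text
clock: 20.0
tcp_pos: [0.6256, 0.0586, 0.1982]
ee_rot: [-0.04, 0.999, -0.0, -0.0]
wrist_force: [-2.3, 0.7, 3.9]
width: -0.0001
grip_force: 2.4
```

Request:
{"fn": "apply_moves", "kwargs": {"plan": [[[0,0,0,0.03,0],[0,0,0,0.03,0],[0,0,0,0,0]]]}}

```text
clock: 20.38
tcp_pos: [0.6256, 0.0586, 0.1953]
ee_rot: [-0.04, 0.999, -0.0, 0.0]
wrist_force: [-2.4, 0.6, 5.0]
width: -0.0001
grip_force: 2.6
```

Request:
{"fn": "apply_moves", "kwargs": {"plan": [[[0,0,0,0.03,0],[0,0,0,0,0],[0,0,0,0,0]]]}}

```text
clock: 20.75
tcp_pos: [0.6256, 0.0586, 0.194]
ee_rot: [-0.04, 0.999, 0.0, 0.0]
wrist_force: [-3.1, 0.1, 6.1]
width: -0.0001
grip_force: 2.9
```

Request:
{"fn": "apply_moves", "kwargs": {"plan": [[[0,0,0,0.03,0],[0,0,0,0,0],[0,0,0,0,0]]]}}

```text
clock: 21.12
tcp_pos: [0.6257, 0.0587, 0.1929]
ee_rot: [-0.04, 0.999, 0.0, 0.0]
wrist_force: [-4.4, 0.2, 10.8]
width: 0.0004
grip_force: 5.2
```

Request:
{"fn": "apply_moves", "kwargs": {"plan": [[[0,0,0,0.02,0],[0,0,0,0,0],[0,0,0,0,0]]]}}

```text
clock: 21.5
tcp_pos: [0.6257, 0.0586, 0.1921]
ee_rot: [-0.04, 0.999, 0.0, 0.0]
wrist_force: [-6.1, 0.3, 12.1]
width: 0.0002
grip_force: 6.5
```

Request:
{"fn": "apply_moves", "kwargs": {"plan": [[[0,0,0,0.02,0],[0,0,0,0,0],[0,0,0,0,0],[0,0,0,0,0]]]}}

```text
clock: 22.0
tcp_pos: [0.6257, 0.0586, 0.1913]
ee_rot: [-0.04, 0.999, 0.0, 0.001]
wrist_force: [-7.0, 0.2, 15.8]
width: -0.0003
grip_force: 7.9
```

The knob is at about 16 N. Letting it come back up and moving clear.

Request:
{"fn": "apply_moves", "kwargs": {"plan": [[[0,0,0,0,0],[0,0,0,-0.1,0],[0,0,0,-0.2,0],[0,0,0,-0.3,0],[0,0,0,-0.5,0],[0,0,0,-0.5,0],[0,0,0,-0.5,0],[0,0,0,-0.3,0],[0,0,0,0,0]]]}}

```text
clock: 23.12
tcp_pos: [0.6262, 0.0586, 0.3115]
ee_rot: [-0.04, 0.999, 0.0, 0.001]
wrist_force: [1.1, 0.7, 0.1]
width: -0.0001
grip_force: 0.0
```

```bash
python3 - <<'E'
from h import *
goto(.627,.0585,.217,4.56)
im=robot.get_image("side");cv2.imwrite("pics/s10.png",im)
for a,s in red(im):print(np.round(a,2),s[4])
h=cv2.cvtColor(im,cv2.COLOR_BGR2HSV);m=cv2.inRange(h,(0,100,50),(10,255,255))|cv2.inRange(h,(170,100,50),(180,255,255));m[:225]=0;m[235:]=0
ys,xs=np.nonzero(m[:,290:320]);print(len(xs),xs.mean()+290,ys.mean())
cv2.imwrite("pics/s10c.png",cv2.resize(im[165:265,235:335],(600,600),interpolation=2))
E
```

```text
t 23.12 tcp [0.6262 0.0586 0.3115] yaw 4.55 tilt [0.002  0.0001] F [1.11 0.69 0.06] w -0.0001 shift [-0.013 -0.004  1.891] turn -0.001
[306.19 183.36] 123
[306.31 394.25] 1510
9 304.55555555555554 229.66666666666666
```

View pics/s10c.png

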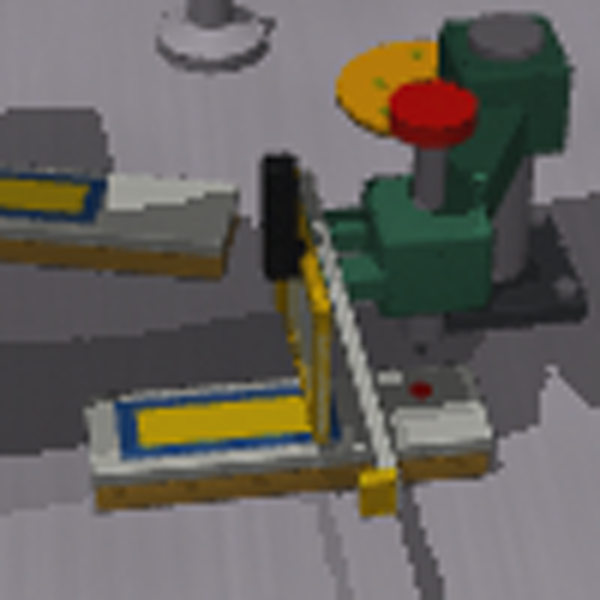

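The knob is back up at (306.2,183.4), the dot is unmoved below the pin, and the tab top is at about (281.7,191.3) full-frame. I check that tab position against the fully closed one before handing in.

```bash
python3 - <<'E'
from h import *
for o in(0,.01,.02):
    x,y=.6275,.0585;c,s=np.cos(.0795),np.sin(.0795)
    print(o,proj("side",np.array([x-.072*c+o*s,y-.072*s-o*c,.175])))
for r in robot.landmark_of("side","guard_tab")[:1]:print(r)
print(robot.get_state()["wrist_force"])
E
```

```text
0 [280.60652013 191.31267234]
0.01 [281.17907405 193.29537842]
0.02 [281.76008182 195.30735948]
{'location': [279.5, 192.0], 'confidence': 0.86}
[0.00392752 0.46310509 0.41959327]
```

```bash
python3 -c "
from workcell import robot
print(robot.sign_off())"
```

```text
the job is handed in; nothing more can be done
None
```

I handed the job in: the dot sits under the pin to within about 2 mm by camera, the guard is shut against its jamb, the knob was pushed to about 16 N and came back up, and the arm is clear; the judge's result was not shown.

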